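# Set and lock the length stop

### The arm

A 6-joint arm with a two-finger parallel gripper is mounted at the origin on a cart in front of the work surface, level with it; the furniture and walls round the work are solid. World frame = base frame: x ahead of the robot, y to its left, z up, the work surface at z = 0. Lengths are in m, angles in degrees, forces in N, time in s.
With the tool pointing down it reaches from about 0.3 to 0.875 m from the base axis. Payload 4.2 kg.
Tool frame: the origin (TCP) lies midway between the tips of the shut fingers; the grasp point (between the pads) lies 19 mm behind it; z points along the fingers, y is the line along which they close (so a half turn about z gives the same grasp; the last joint's range is limited). The gripper opens to 85 mm and grips with 20 to 120 N. Pads are 22 mm wide; open, the fingers measure 114 mm over their backs; the gripper's body (76 mm by 85 mm) begins 54 mm behind the grasp point. The pads swing forward as they close: fully open they stand 13 mm farther back than shut.
Start: joints at [-75.401, 18.312, 89.639, -0, 72.044, -1.146], TCP at [0.156, -0.553, 0.231] pointing down, gripper open.
Joint ranges: [-177.97, 177.97], [-48.28, 115.42], [12.27, 149.76], [-77.06, 257.06], [2.81, 150.46], [-146.56, 146.56]. Speed limits (degrees/s): [147.25, 147.25, 180, 180, 180, 180].

### API

Orientations are given as [roll, pitch, yaw] about the fixed x, y, z axes, in that order (R = Rz(yaw) Ry(pitch) Rx(roll)).
In Python, from rig import get_state, eyes, env gives the robot as it stands.
- The arm moves only by the shell command python3 -m creep 'ROWS' [FORCE]. ROWS is JSON, a list of rows, each an object with "delta_pos": the shift along the tool's x, y, z in mm, a list of three; "rot": the turn, a rotation vector about the tool's x, y, z in degrees, a list of three; "claw": the finger opening in mm, from 0 to 85.4. A call has 1 to 12 rows; each row shifts and turns the commanded pose from where the row before left it, along the tool's axes as they then stand; what a row does not reach is not made up. A row lasts 1/10 s, in which the tool goes at most 50 mm and 8.59 degrees, less where a joint would pass 70% of its speed; a pose out of reach is approached as far as the arm can. A call is refused whole if a number of a shift passes 50 or a number of a turn 8.59, either way. A call with a gripper value outside its range is refused whole. The fingers move at their own pace and stop on an object; FORCE is the grip in N (left out, the last holds). Time passes only in rows, so rows that do not move let the fingers close. It gives the time, the measured TCP pose, the force, the opening and the grip force at its end, in the units of the state.
- get_state(): the state, without advancing time (a new reading comes with each control period).
- eyes.capture(name): name is "scene" or "top" or "wrist"; returns a dict with "frame" (400x640x3 uint8, red, green, blue), "depth" (400x640 float32, m along the optical axis (not along the pixel's ray), 0 where there is no reading), "fx", "fy", "cx", "cy" (pixels), "xyz" and "orientation" of the camera in the world; the wrist camera has in their place "tool_from_camera" (4x4, takes a point from camera to tool coordinates, whose origin is the TCP and whose axes are the flange's). Camera axes: x right, y down, z forward; pixel columns grow to the right and rows downward; lengths in m; the calibration is good to about 2 mm. A picture is of the moment at which its call begins: read the wrist's pose just before it.
- env.finish_job(): hands the job in; it is judged then, once.
Trained networks look in a picture, given as the dict that the camera call returned (one of the last four; its "shot" number tells which), for a name from the list of things; names that differ only in an ending like _2 or _b are one class to them, and where a whole thing is asked for, a point or a joint stands for the part that bears it (a point fixed in the world has none). Each returns a list of dicts, best first, with "score" (0 to 1); they miss things now and then, are a little off and sometimes report something else, mostly with a low value. They report only what shows in the picture. A call takes as long as a camera call.
- eyes.cut_out(query, picture): "mask" (400x640 bool, what is visible of it) and "point" ([column, row] in pixels, amid what is visible of it).
- eyes.spot_point(query, picture): "point" ([column, row] in pixels: a listed point, or the origin of a listed thing).
The state is a dict: "clock": time; "joint_pos": joint angles; "qvel": joint speeds; "joint_efforts": joint torques, N m; "tool_pos": TCP position; "eef_rot": TCP orientation; "wrist_force": force on the tool from outside, world axes, zero at the start; "moment": the same for the moment, N m; "width": finger opening in m; "finger_force": force on a finger pad.
Only numpy, scipy, OpenCV 4.12 (cv2) and the standard library are available. Lean on these libraries where they do the work, as an engineer would, in place of code of your own. Each camera call takes 0.05 s, during which the arm holds its last target. There are 200 camera calls.

### The job

Set the length stop for the next job: with the fingertips, push the yellow carriage along its rail until its spring plunger drops into the notch in front of the red flag, and do not run on past that flag. Then press the carriage's red lever fully down to lock it, and leave the carriage seated in the notch. Only push and press: do not pinch the tower or the lever, and leave the loose things round the rail where they lie.

Things in the scene. Friction and masses are not known exactly. Their poses are not given: they have to be found in the camera images.
- rail: Fixed aluminium rail, 360 mm along its own y, 40 mm wide, top 30 mm above the bench. Origin: on the bench under its middle; x square across it, away from the robot, y along it to the left. Behind it (x 22 to 34 mm) runs a steel index bar, 30 mm high, with V notches 12 mm wide at y = -100, -45, 45, 100 mm; behind that (x to 75 mm) a blue shelf 10 mm high carries a flag at each notch.
- carriage (a joint): Position of the yellow carriage along the rail's y (m): 0 mid-rail, ends -0.14 and 0.14, notches -0.100, -0.045, 0.045, 0.100. Starts within 0.02 of 0; the red flag is at any notch. Slides with about 1.5 N, stays where left. Through a notch the force peaks at about 10 N; falling in, it dips and the carriage is drawn the last 5 mm to the middle (it also returns if let go within 4 mm).
- tower (a point): Centre of the yellow tower with black rubber faces on the carriage, the place to push: 44 mm along y, 41 mm in x over its faces, 49 to 92 mm above the bench (point 71 mm up, 1 mm to the robot's side of the rail's middle line). Below it the saddle is 60 mm along y, 31 to 49 mm high. Axes as the rail's. Pressing on two opposite faces at once counts as pinching.
- pointer (a point): Tip of the carriage's steel pointer, 49 mm behind the rail's middle line, 44 mm above the bench, at the same place along the rail as the tower and the plunger.
- plunger (a joint): How far the carriage's spring plunger (brass cap, behind the tower, up to 73 mm above the bench) has dropped (m): 0 to 0.0006 while its roller rides on the bar, about 0.004 when it is fully in a notch.
- lever_end (a point): Point on the upper face of the red lever, 50 mm from its pivot, 12 mm from its end. Lever 20 mm wide, 12 mm thick, on the carriage's robot side, in line with the tower; pivot at rail x = -34 mm, 50 mm above the bench. It starts sloping up about 30 degrees towards the robot (end 86 mm up). Fully down, this point is 56 mm above the bench.
- lever (a joint): Angle of the red lever (rad): 0 raised 30 degrees, 0.52 fully down, level, against its stop. Starts at 0 to 0.1. Needs about 2 to 5 N downwards at its end and stays where it is left.
- flag_red: Red flag block, 20 mm in x, 16 mm in y, 26 mm tall with a white centre line, standing on the blue shelf (top 36 mm above the bench). Origin: middle of its underside, 62 mm behind the rail's middle line, exactly behind the notch to use. Axes as the rail's.
- flag_grey_1: Grey flag block, same size as the red one, behind another notch, not to be used.
- flag_grey_2: Grey flag block, same size as the red one, behind another notch, not to be used.
- flag_grey_3: Grey flag block, same size as the red one, behind another notch, not to be used.
- wood_block: Loose pine block, 26 x 72 x 34 mm, behind the rail; origin under its middle. Leave alone.
- tip_box: The small brown box nearest the rail, loose, 45 x 70 x 29 mm, behind the rail; origin under its middle. Leave alone.
- nut_0: Loose silver hexagon nut, 30 x 34 x 24 mm, on the robot's side of the rail; origin under its middle. Leave alone.

How it is judged (in metres and radians):
On the way, in this order (a step that is already met when the one before it is completed fails the run):
1. the carriage, its lever still up, sits in the notch at the red flag (within 3 mm, plunger dropped) (y of pointer in the frame of flag_red between -0.003 and 0.003 m and value of joint plunger above 0.0025 m and value of joint lever below 0.25 rad), for 0.2 s.
2. a finger presses the red lever fully down while the carriage stays in the notch (y of pointer in the frame of flag_red between -0.003 and 0.003 m and value of joint plunger above 0.0025 m and value of joint lever above 0.44 rad), for 0.1 s.
At the end, for the whole second after the job is handed in: The carriage rests with its pointer within 3 mm of the red flag's centre line and its plunger dropped at least 2.5 mm into the notch; the lever is fully down (at least 0.44 of 0.52 rad); the loose things lie within 20 mm of where they were (all of step 2 and velocity of joint carriage between -0.005 and 0.005 m/s and distance of each of wood_block, tip_box, nut_0 from where it was at the start of the episode below 0.02 m); the robot touches nothing.
It fails at once if the carriage runs more than 20 mm past the red flag ((y of flag_red in the frame of rail above 0 m and y of pointer in the frame of flag_red above 0.02 m) or (y of flag_red in the frame of rail below 0 m and y of pointer in the frame of flag_red below -0.02 m)).
It fails at once if the tower or the lever is pinched between the fingers ((contact force between the fingers and carriage_c0 above 0.5 N and contact force between the fingers and carriage_c1 above 0.5 N) or (contact force between the fingers and carriage_c2 above 0.5 N and contact force between the fingers and carriage_c3 above 0.5 N) or (contact force between the fingers and lever_c0 above 0.5 N and contact force between the fingers and lever_c1 above 0.5 N)).
It fails at once if a loose thing is lifted or shifted more than 20 mm (distance of any of wood_block, tip_box, nut_0 from where it was at the start of the episode above 0.02 m or height (world z) of any of wood_block, tip_box, nut_0 above 0.015 m).
It also fails if it takes over 42 s, if anything falls off the work surface, if the arm or the gripper's body presses on something with over 40 N, if the wrist force passes 120 N, or if a joint passes its speed limit or range.

## Working session

There is one attempt and no reset: what is moved stays moved. The work goes in short steps, Python scripts to look and compute and a shell command to move; the robot and the scene stay as the last step left them, time stands still between calls to the robot, and variables do not carry over. Pictures are saved under pics/ and viewed, at most 10 in all, crops included, and the job is handed in when it is done.

```bash
mkdir -p pics
cat > h.py <<'E'
import numpy as np, cv2, json
from scipy.spatial.transform import Rotation as R
from rig import get_state, eyes, env
def pose(p):
    o=np.array(p["orientation"])
    if o.shape==(3,3): Rm=o
    elif o.size==3: Rm=R.from_euler('xyz',o,degrees=True).as_matrix()
    else: Rm=R.from_quat(o).as_matrix()
    return Rm,np.array(p["xyz"])
def cap(n):
    s=get_state(); p=eyes.capture(n)
    if n=="wrist":
        T=np.array(p["tool_from_camera"]); Rt=R.from_euler('xyz',s["eef_rot"],degrees=True).as_matrix()
        p["_R"]=Rt@T[:3,:3]; p["_t"]=Rt@T[:3,3]+np.array(s["tool_pos"])
    else: p["_R"],p["_t"]=pose(p)
    return p
def ray(p,uv):
    d=np.array([(uv[0]-p["cx"])/p["fx"],(uv[1]-p["cy"])/p["fy"],1.]); return p["_R"]@d
def at_z(p,uv,z):
    d=ray(p,uv); return p["_t"]+d*(z-p["_t"][2])/d[2]
def at_d(p,uv):
    u,v=np.round(uv).astype(int); w=p["depth"][max(v-2,0):v+3,max(u-2,0):u+3]; w=w[w>0]
    return p["_t"]+ray(p,uv)*np.median(w) if w.size else None
def save(p,n): cv2.imwrite("pics/"+n,p["frame"][:,:,::-1])
E
python3 - <<'E'
from h import *
np.set_printoptions(precision=4,suppress=True)
s=get_state(); print(s)
Z=dict(tower=.071,pointer=.044,lever_end=.086,flag_red=.010,flag_grey_1=.010,rail=0,wood_block=0,tip_box=0,nut_0=0)
for n in("top","scene"):
    p=cap(n); save(p,n+"0.png"); print(n,p["orientation"],p["xyz"])
    for q in Z:
        for r in eyes.spot_point(q,p)[:4]:
            print(q,round(r["score"],2),np.round(r["point"]),at_z(p,r["point"],Z[q]),at_d(p,r["point"]))
E
```

```text
{'clock': 0.0, 'joint_pos': array([-75.4013,  18.3492,  89.7087,   0.0003,  72.0444,  -1.1467]), 'qvel': array([ 0.056 , -0.063 ,  0.0078, -0.0405, -0.0147,  0.0502]), 'joint_efforts': array([ -0.0007, -41.5526, -23.416 ,  -0.0001,   0.0084,  -0.    ]), 'tool_pos': array([ 0.1559, -0.5529,  0.2305]), 'eef_rot': array([-179.8978,   -0.0024,   15.7453]), 'wrist_force': array([ 0.1223, -0.4296,  0.3675]), 'moment': array([ 0.0057, -0.0124, -0.0101]), 'finger_force': 0.0, 'width': 0.08535980872736575}
top [-167.1154    0.3057  -88.7093] [0.4552 0.2135 0.9116]
tower 0.57 [328. 219.] [0.6063 0.2115 0.071 ] [0.6025 0.2116 0.0919]
pointer 0.9 [320. 198.] [0.6548 0.23   0.044 ] [0.6622 0.2306 0.0118]
pointer 0.2 [369. 185.] [0.6845 0.1286 0.044 ] [0.688  0.1273 0.0308]
lever_end 0.68 [343. 258.] [0.53   0.1817 0.086 ] [0.5305 0.1814 0.0799]
flag_red 0.6 [367. 183.] [0.6979 0.1291 0.01  ] [0.6928 0.1308 0.0287]
flag_grey_1 0.55 [306. 198.] [0.6609 0.2597 0.01  ] [0.6549 0.2583 0.0364]
flag_grey_1 0.48 [276. 207.] [0.6407 0.3231 0.01  ] [0.6356 0.32   0.0352]
flag_grey_1 0.4 [344. 191.] [0.6789
[... 539 characters left out ...]
. 207.] [0.6448 0.2261 0.044 ] [0.6351 0.2314 0.0504]
pointer 0.15 [345. 232.] [0.5542 0.243  0.044 ] [0.5766 0.2294 0.0269]
flag_red 0.61 [362. 198.] [0.6922 0.1181 0.01  ] [0.6594 0.1399 0.0318]
flag_grey_1 0.67 [306. 224.] [0.6618 0.2659 0.01  ] [0.6504 0.2713 0.0179]
flag_grey_1 0.53 [287. 234.] [0.6476 0.3119 0.01  ] [0.6314 0.3187 0.0215]
rail 0.65 [347. 232.] [0.613  0.2033 0.    ] [0.5772 0.2253 0.0273]
wood_block 0.98 [319. 200.] [0.748  0.1915 0.    ] [0.7035 0.2147 0.0279]
tip_box 0.63 [279. 227.] [0.691  0.3093 0.    ] [0.6466 0.3268 0.0301]
nut_0 0.81 [394. 255.] [ 0.5067  0.1708 -0.    ] [0.4928 0.1819 0.0128]
nut_0 0.66 [346. 232.] [0.6107 0.2056 0.    ] [0.5757 0.227  0.0268]
```

Run:
```python
import cv2
a=cv2.imread("pics/top0.png")[120:320,220:440]; cv2.imwrite("pics/c0.png",cv2.resize(a,None,fx=2.7,fy=2.7,interpolation=cv2.INTER_CUBIC))
```

```text
(no output)
```

View pics/c0.png

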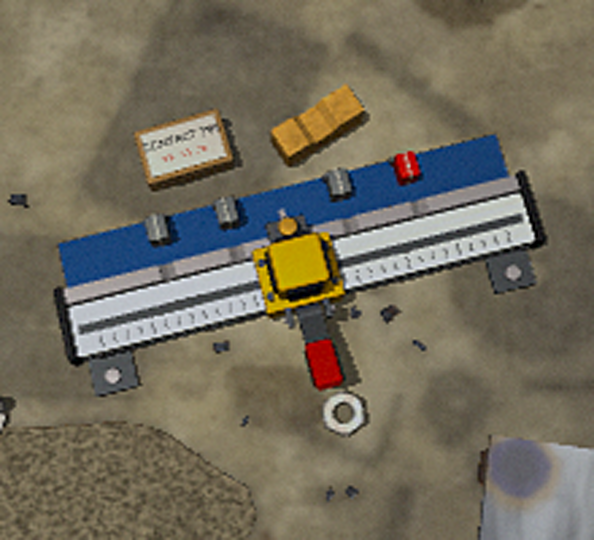

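The crop shows the yellow carriage near mid-rail at (300,265), the red flag at the right-hand notch (405,165), so y=-100, and the nut at (345,412) just beyond the lever end. The yaw comes out near 16.4°, and the tool is already almost aligned. I'll check that the transit path is clear, then go.

Run:
```python
from h import *
p=cap("top"); v,u=np.mgrid[0:400,0:640]; d=p["depth"]
P=np.stack([(u-p["cx"])/p["fx"]*d,(v-p["cy"])/p["fy"]*d,d],-1)@p["_R"].T+p["_t"]
P=P[d>0]
for y in np.arange(-.55,.40,.1):
    x=.156+(y+.553)*.53
    m=(abs(P[:,1]-y)<.06)&(abs(P[:,0]-x)<.12); print(round(y,2),round(x,2),m.sum(),P[m,2].max().round(3) if m.any() else None)
s=get_state(); print(s["clock"])
```

```text
-0.55 0.16 0 None
-0.45 0.21 206 0.005
-0.35 0.26 3383 0.063
-0.25 0.32 2727 0.325
-0.15 0.37 9435 0.334
-0.05 0.42 9199 0.327
0.05 0.48 8160 0.105
0.15 0.53 6843 0.096
0.25 0.58 6593 0.096
0.35 0.63 6051 0.041
1.05
```

View pics/top0.png

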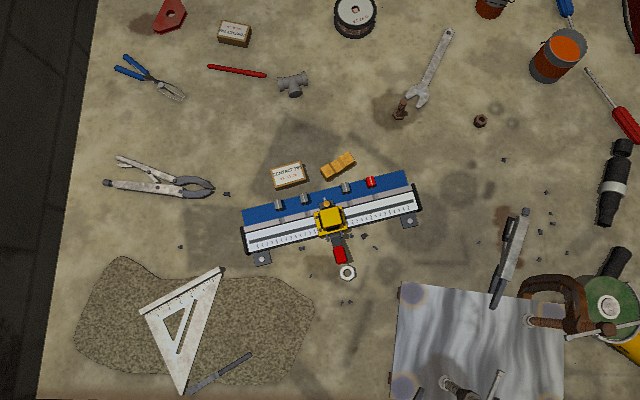

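View pics/scene0.png

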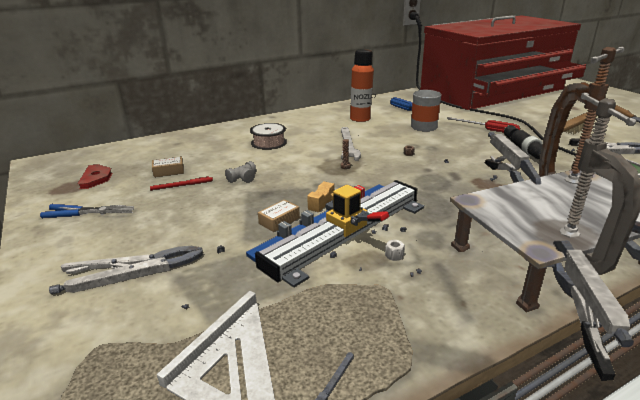

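Top view: a plate on legs stands at (480,340) with tall clamps at (455,385) and (570,300), right across the straight path. I'll measure how tall they are.

Run:
```python
from h import *
for n in("top","scene"):
    p=cap(n); v,u=np.mgrid[0:400,0:640]; d=p["depth"]
    P=np.stack([(u-p["cx"])/p["fx"]*d,(v-p["cy"])/p["fy"]*d,d],-1)@p["_R"].T+p["_t"]
    P=P[(d>0)&(P[...,2]>.13)&(P[...,0]<.75)&(P[...,1]>-.6)]
    k=np.round(P[:,:2]/.08).astype(int)
    for c in np.unique(k,axis=0):
        m=(k==c).all(1)
        if m.sum()>8: print(n,c*.08,m.sum(),P[m,2].max().round(3))
```

```text
top [0.32 0.  ] 488 0.296
top [ 0.4  -0.16] 1273 0.334
top [ 0.4  -0.08] 95 0.327
top [0.4 0. ] 34 0.296
top [ 0.48 -0.16] 1268 0.272
top [ 0.48 -0.08] 138 0.136
top [ 0.56 -0.16] 367 0.137
top [ 0.56 -0.08] 106 0.135
top [ 0.64 -0.16] 22 0.135
scene [0.16 0.08] 67 0.133
scene [0.16 0.16] 576 0.134
scene [0.24 0.  ] 2375 0.295
scene [0.24 0.08] 414 0.133
scene [0.24 0.16] 43 0.133
scene [0.32 0.  ] 2387 0.303
scene [ 0.4  -0.24] 18 0.325
scene [ 0.4  -0.16] 1276 0.332
scene [ 0.4  -0.08] 56 0.326
scene [0.4 0. ] 19 0.295
scene [ 0.48 -0.16] 1357 0.27
scene [ 0.48 -0.08] 73 0.133
scene [ 0.56 -0.16] 134 0.135
scene [ 0.56 -0.08] 52 0.134
```

```bash
python3 -m creep '[{"delta_pos":[0,0,-48],"rot":[0,0,-0.3],"claw":0},{"delta_pos":[0,0,-48],"rot":[0,0,-0.3],"claw":0},{"delta_pos":[0,0,-48],"rot":[0,0,0],"claw":0},{"delta_pos":[0,0,-48],"rot":[0,0,0],"claw":0},{"delta_pos":[32,-33,0],"rot":[0,0,0],"claw":0},{"delta_pos":[32,-33,0],"rot":[0,0,0],"claw":0},{"delta_pos":[32,-33,0],"rot":[0,0,0],"claw":0},{"delta_pos":[32,-33,0],"rot":[0,0,0],"claw":0},{"delta_pos":[32,-33,0],"rot":[0,0,0],"claw":0},{"delta_pos":[32,-33,0],"rot":[0,0,0],"claw":0}]'
```

```text
clock: 2.15
tool_pos: [0.2849, -0.3076, 0.4235]
eef_rot: [180.0, -0.0, 16.3]
wrist_force: [1.1, 0.2, 0.7]
width: -0.0
finger_force: 0.0
```

```bash
python3 -m creep '[{"delta_pos":[33,-34,0],"rot":[0,0,0],"claw":0},{"delta_pos":[33,-34,0],"rot":[0,0,0],"claw":0},{"delta_pos":[33,-34,0],"rot":[0,0,0],"claw":0},{"delta_pos":[33,-34,0],"rot":[0,0,0],"claw":0},{"delta_pos":[33,-34,0],"rot":[0,0,0],"claw":0},{"delta_pos":[33,-34,0],"rot":[0,0,0],"claw":0},{"delta_pos":[33,-34,0],"rot":[0,0,0],"claw":0},{"delta_pos":[33,-34,0],"rot":[0,0,0],"claw":0},{"delta_pos":[33,-34,0],"rot":[0,0,0],"claw":0},{"delta_pos":[33,-34,20],"rot":[0,0,0],"claw":0},{"delta_pos":[33,-34,40],"rot":[0,0,0],"claw":0},{"delta_pos":[33,-34,40],"rot":[0,0,0],"claw":0}]'
```

```text
clock: 3.35
tool_pos: [0.5413, 0.1781, 0.3387]
eef_rot: [180.0, -0.1, 16.4]
wrist_force: [0.4, -0.4, -0.1]
width: -0.0
finger_force: 0.0
```

Run:
```python
from h import *
np.set_printoptions(precision=4,suppress=True)
print(get_state()["tool_pos"],get_state()["eef_rot"])
p=cap("wrist"); save(p,"w1.png"); print("cam",p["_t"])
for q,z in dict(tower=.071,pointer=.044,lever_end=.086,flag_red=.010,flag_grey_1=.010,rail=0).items():
    for r in eyes.spot_point(q,p)[:3]:
        print(q,round(r["score"],2),np.round(r["point"]),at_z(p,r["point"],z),at_d(p,r["point"]))
```

```text
[0.5413 0.1781 0.3387] [179.9866  -0.0926  16.392 ]
cam [0.6179 0.2012 0.4815]
tower 0.29 [305.  56.] [0.6528 0.2267 0.071 ] [0.658  0.2305 0.0097]
pointer 0.59 [306.  61.] [0.6498 0.2266 0.044 ] [0.6522 0.2285 0.01  ]
lever_end 0.73 [309. 161.] [0.5372 0.1883 0.086 ] [0.5352 0.188  0.0761]
lever_end 0.55 [277.  51.] [0.648  0.2579 0.086 ] [0.6518 0.2651 0.0359]
lever_end 0.32 [348.   4.] [0.7136 0.1959 0.086 ] [0.7278 0.1951 0.0276]
flag_red 0.64 [388.  52.] [0.6943 0.1253 0.01  ] [0.6901 0.1294 0.0357]
flag_grey_1 0.72 [278.  50.] [0.6551 0.2672 0.01  ] [0.6531 0.2636 0.036 ]
flag_grey_1 0.54 [240.  46.] [0.6455 0.3179 0.01  ] [0.6441 0.3121 0.0335]
flag_grey_1 0.5 [346.  47.] [0.6839 0.1817 0.01  ] [0.6802 0.1828 0.0358]
rail 0.69 [311.  97.] [0.6093 0.2094 0.    ] [0.611  0.2078 0.0924]
rail 0.46 [343.  48.] [0.6835 0.1852 0.    ] [0.6788 0.1863 0.0344]
```

View pics/w1.png

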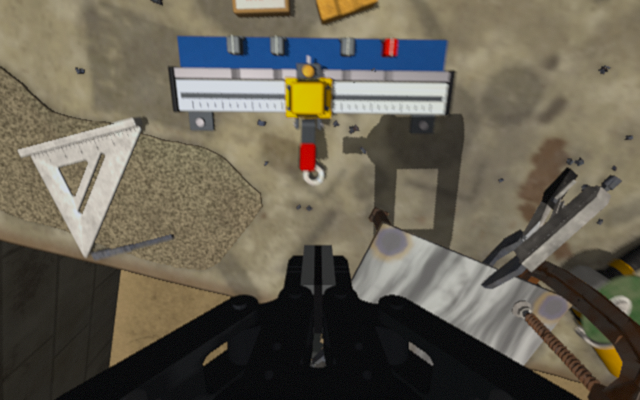

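The rail is almost square to the tool, with the red flag at (390,46), the carriage top at (309,98), and the shut fingertips at (318,250). I'll descend on the carriage's left (+y) side.

```bash
python3 -m creep '[{"delta_pos":[37,-34,0],"rot":[0,0,0.8],"claw":0},{"delta_pos":[37,-34,20],"rot":[0,0,0],"claw":0},{"delta_pos":[0,0,45],"rot":[0,0,0],"claw":0},{"delta_pos":[0,0,45],"rot":[0,0,0],"claw":0},{"delta_pos":[0,0,45],"rot":[0,0,0],"claw":0},{"delta_pos":[0,0,45],"rot":[0,0,0],"claw":0},{"delta_pos":[0,0,45],"rot":[0,0,0],"claw":0},{"delta_pos":[0,0,34],"rot":[0,0,0],"claw":0},{"delta_pos":[0,0,0],"rot":[0,0,0],"claw":0}]'
python3 - <<'E'
from h import *
np.set_printoptions(precision=4,suppress=True)
s=get_state();print(s["tool_pos"],s["eef_rot"],s["wrist_force"])
p=cap("wrist"); save(p,"w2.png")
for q,z in dict(tower=.071,pointer=.044,flag_red=.010,flag_grey_1=.01).items():
    for r in eyes.spot_point(q,p)[:3]:
        print(q,round(r["score"],2),np.round(r["point"]),at_z(p,r["point"],z),at_d(p,r["point"]))
E
```

```text
clock: 4.6
tool_pos: [0.5884, 0.2561, 0.0585]
eef_rot: [179.9, 0.5, 15.5]
wrist_force: [-0.6, 0.0, 0.8]
width: 0.0
finger_force: 0.0
[0.5884 0.2561 0.0585] [179.931    0.4665  15.4582] [-0.5734  0.0477  0.836 ]
tower 0.6 [427. 264.] [0.6075 0.2105 0.071 ] [0.6171 0.2215 0.092 ]
pointer 0.73 [419. 145.] [0.655  0.2242 0.044 ] [0.6551 0.2243 0.0445]
flag_red 0.79 [589. 112.] [0.6963 0.126  0.01  ] [0.6947 0.134  0.02  ]
flag_grey_1 0.96 [489. 112.] [0.6811 0.1808 0.01  ] [0.6802 0.1869 0.0218]
flag_grey_1 0.86 [332. 113.] [0.6563 0.2672 0.01  ] [0.6577 0.2687 0.0362]
flag_grey_1 0.75 [239. 110.] [0.644  0.3184 0.01  ] [0.647  0.3131 0.0355]
```

View pics/w2.png

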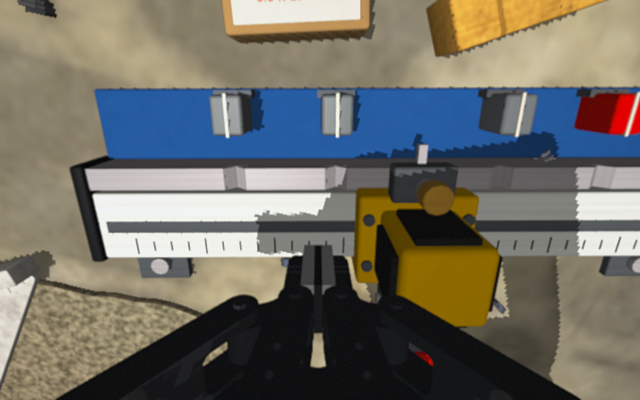

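The wrist view is close to the plan: fingers at (318,260) beside the tower's left black face (390,270), pointer tip at (421,148), red flag at (610,112), and the carriage at about y=+5 mm. I'll push to about -65 mm, past the unused notch at -45, and then measure again.

```bash
python3 -m creep '[{"delta_pos":[6,7,0],"rot":[0,0,0.2],"claw":0},{"delta_pos":[0,7,0],"rot":[0,0,0],"claw":0},{"delta_pos":[0,7,0],"rot":[0,0,0],"claw":0},{"delta_pos":[0,7,0],"rot":[0,0,0],"claw":0},{"delta_pos":[0,7,0],"rot":[0,0,0],"claw":0},{"delta_pos":[0,7,0],"rot":[0,0,0],"claw":0},{"delta_pos":[0,7,0],"rot":[0,0,0],"claw":0},{"delta_pos":[0,7,0],"rot":[0,0,0],"claw":0},{"delta_pos":[0,7,0],"rot":[0,0,0],"claw":0},{"delta_pos":[0,7,0],"rot":[0,0,0],"claw":0},{"delta_pos":[0,7,0],"rot":[0,0,0],"claw":0},{"delta_pos":[0,7,0],"rot":[0,0,0],"claw":0}]'
cat > m.py <<'E'
from h import *
import sys
np.set_printoptions(precision=4,suppress=True)
X=np.array([.965,.262]);Y=np.array([-.262,.965])
s=get_state();t=np.array(s["tool_pos"]);print(s["clock"],s["eef_rot"],s["wrist_force"],"tool rail",t[:2]@X-.6424,t[:2]@Y-.0399,t[2])
p=cap("wrist"); save(p,sys.argv[1])
for q,z in dict(tower=.071,pointer=.044,flag_red=.010,flag_grey_1=.01,lever_end=.08).items():
    for r in eyes.spot_point(q,p)[:3]:
        w=at_z(p,r["point"],z)[:2]; print(q,round(r["score"],2),np.round(r["point"]),"rail",w@X-.6424,w@Y-.0399)
E
python3 m.py w3.png
```

```text
clock: 6.05
tool_pos: [0.6183, 0.1785, 0.0614]
eef_rot: [-180.0, 0.1, 15.3]
wrist_force: [-0.3, 4.0, 0.6]
width: 0.0
finger_force: 1.9
6.05 [-179.9869    0.0975   15.3437] [-0.2726  3.9653  0.5729] tool rail 0.001068305962638183 -0.029653325853802717 0.06141436985475071
tower 0.74 [388. 276.] rail -0.0007073472557332927 -0.06232428299554886
pointer 0.66 [387. 160.] rail 0.049033656479758214 -0.0637124276305234
flag_grey_1 0.75 [344. 126.] rail 0.06253394949065139 -0.044158333230353786
flag_grey_1 0.6 [103. 127.] rail 0.06127513167941412 0.09751149874322373
flag_grey_1 0.58 [192. 129.] rail 0.0605137871061211 0.045396038520721764
```

```bash
python3 -m creep '[{"delta_pos":[0,6,0],"rot":[0,0,0],"claw":0},{"delta_pos":[0,6,0],"rot":[0,0,0],"claw":0},{"delta_pos":[0,6,0],"rot":[0,0,0],"claw":0},{"delta_pos":[0,6,0],"rot":[0,0,0],"claw":0},{"delta_pos":[0,6,0],"rot":[0,0,0],"claw":0},{"delta_pos":[0,3,0],"rot":[0,0,0],"claw":0},{"delta_pos":[0,0,0],"rot":[0,0,0],"claw":0}]';python3 m.py w4.png
```

```text
clock: 7.05
tool_pos: [0.6283, 0.146, 0.0621]
eef_rot: [179.9, -0.0, 15.3]
wrist_force: [-0.5, -0.2, -0.2]
width: 0.0002
finger_force: 0.0
7.05 [179.9243  -0.0462  15.3113] [-0.4738 -0.217  -0.1552] tool rail 0.002158592821760341 -0.06366834193305672 0.062141955575272925
tower 0.63 [396. 276.] rail 0.0001420532734947022 -0.10023024506531264
tower 0.33 [284. 128.] rail 0.0684385924185551 -0.049342252327115914
tower 0.29 [226. 220.] rail 0.028352917859759352 -0.022140151909871484
pointer 0.72 [391. 157.] rail 0.05134713741258501 -0.09999417475260705
flag_grey_1 0.91 [288. 127.] rail 0.06276546002007888 -0.04543696441265495
flag_grey_1 0.86 [133. 132.] rail 0.059564060195059 0.04666976073274034
```

The carriage jumped ahead of the fingers with zero contact force, and the pointer reads -100.0 mm. I'll retreat and move above the lever.

```bash
python3 -m creep '[{"delta_pos":[0,-12,0],"rot":[0,0,0],"claw":0},{"delta_pos":[0,0,-40],"rot":[0,0,0],"claw":0},{"delta_pos":[0,0,-40],"rot":[0,0,0],"claw":0},{"delta_pos":[0,0,0],"rot":[0,0,0],"claw":0},{"delta_pos":[-42,24,0],"rot":[0,0,0],"claw":0},{"delta_pos":[-42,24,0],"rot":[0,0,0],"claw":0},{"delta_pos":[0,0,0],"rot":[0,0,0],"claw":0},{"delta_pos":[0,0,0],"rot":[0,0,0],"claw":0}]';python3 m.py w5.png
```

```text
clock: 8.15
tool_pos: [0.5556, 0.0903, 0.1419]
eef_rot: [-180.0, -0.0, 15.3]
wrist_force: [0.4, 0.8, 0.3]
width: -0.0
finger_force: 0.0
8.15 [-179.985    -0.0246   15.2936] [0.3972 0.8224 0.3304] tool rail -0.08255494363292393 -0.09829637677542655 0.1419423442943558
pointer 0.82 [323.  10.] rail 0.04936795763420243 -0.1007914887910999
flag_grey_1 0.88 [244.   1.] rail 0.0620974324887813 -0.04260074299657816
flag_grey_1 0.72 [127.   5.] rail 0.059430358872443856 0.045646606854184736
lever_end 0.93 [325. 204.] rail -0.07366528301431918 -0.10257235516211588
```

View pics/w5.png

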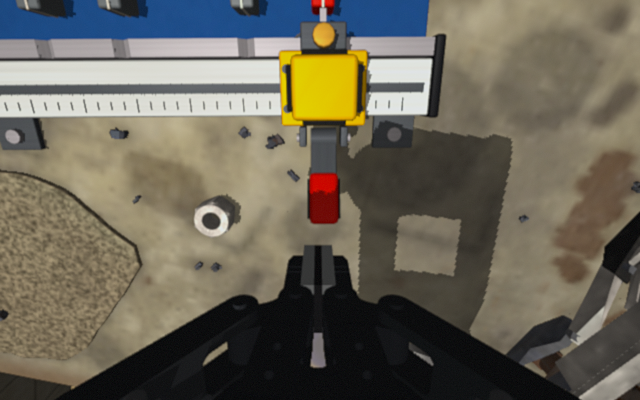

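The pointer at (323,10) lines up with the red flag at (322,3). The lever end (324,205) is about 2–3 mm to the right of the fingertips, so I'll shift by that and press.

```bash
python3 -m creep '[{"delta_pos":[1,3,25],"rot":[0,0,0],"claw":0},{"delta_pos":[0,0,25],"rot":[0,0,0],"claw":0},{"delta_pos":[0,0,7],"rot":[0,0,0],"claw":0},{"delta_pos":[0,0,7],"rot":[0,0,0],"claw":0},{"delta_pos":[0,0,7],"rot":[0,0,0],"claw":0},{"delta_pos":[0,0,6],"rot":[0,0,0],"claw":0},{"delta_pos":[0,0,5],"rot":[0,0,0],"claw":0},{"delta_pos":[0,0,4],"rot":[0,0,0],"claw":0},{"delta_pos":[0,0,0],"rot":[0,0,0],"claw":0},{"delta_pos":[0,0,0],"rot":[0,0,0],"claw":0}]'
```

```text
clock: 9.45
tool_pos: [0.5582, 0.0877, 0.056]
eef_rot: [180.0, -0.0, 15.3]
wrist_force: [-0.5, 0.3, 2.0]
width: 0.0001
finger_force: 0.7
```

Force is only 2 N at the expected height. I'll press a little further to be sure it meets the stop, then lift off.

```bash
python3 -m creep '[{"delta_pos":[0,0,1],"rot":[0,0,0],"claw":0},{"delta_pos":[0,0,1],"rot":[0,0,0],"claw":0},{"delta_pos":[0,0,0],"rot":[0,0,0],"claw":0},{"delta_pos":[0,0,0],"rot":[0,0,0],"claw":0}]'
```

```text
clock: 9.85
tool_pos: [0.5582, 0.0876, 0.0556]
eef_rot: [180.0, -0.1, 15.3]
wrist_force: [-3.5, -1.7, 13.2]
width: 0.0
finger_force: 6.2
```

The lever is against its stop: 13 N with almost no further travel. I'll lift off and check.

```bash
python3 -m creep '[{"delta_pos":[0,0,-20],"rot":[0,0,0],"claw":0},{"delta_pos":[0,0,-40],"rot":[0,0,0],"claw":0},{"delta_pos":[-30,0,-30],"rot":[0,0,0],"claw":0},{"delta_pos":[0,0,0],"rot":[0,0,0],"claw":0},{"delta_pos":[0,0,0],"rot":[0,0,0],"claw":0}]';python3 m.py w6.png
python3 - <<'E'
from h import *
p=cap("wrist")
for r in eyes.cut_out("lever_end",p)[:2]:
    print(r["score"],r["point"],at_d(p,r["point"]))
print([(r["point"],r["score"]) for r in eyes.cut_out("flag_red",p)[:1]])
E
```

```text
clock: 10.35
tool_pos: [0.5292, 0.0797, 0.1443]
eef_rot: [180.0, -0.1, 15.3]
wrist_force: [-0.4, 0.2, 0.3]
width: -0.0004
finger_force: 0.0
10.35 [179.982   -0.1164  15.3331] [-0.4348  0.2307  0.2937] tool rail -0.11085145868724389 -0.10165778796805916 0.14431399417736818
tower 0.73 [315.  40.] rail -0.00021482692901042544 -0.09888429130974705
flag_red 0.16 [320. 165.] rail -0.09079217533482276 -0.10287067428200836
lever_end 0.66 [320. 168.] rail -0.07732282340960628 -0.1023713530639136
0.87 [321.6, 134.5] [0.57941001 0.09148324 0.05475315]
[]
```

View pics/w6.png

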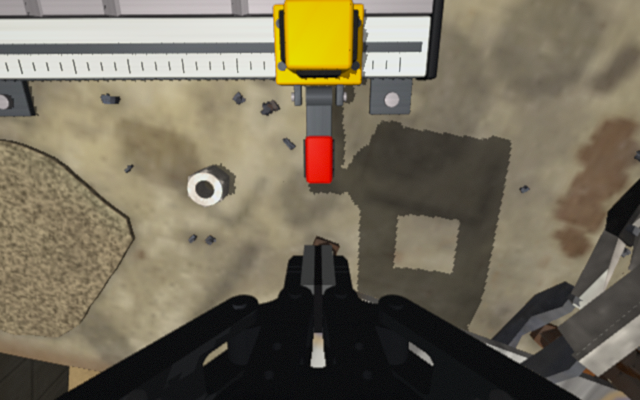

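The lever is bright and level (320,160), its face at z≈55 mm, and the nut is undisturbed. One pointer-to-flag check from the top camera before handing in.

Run:
```python
from h import *
Y=np.array([-.262,.965]); ok=[]
for n in("top","scene"):
    p=cap(n); 
    for q,z in(("pointer",.044),("flag_red",.010),("tower",.071)):
        print(n,q,[(round(r["score"],2),(at_z(p,r["point"],z)[:2]@Y-.0399).round(4)) for r in eyes.spot_point(q,p)[:2]])
```

```text
top pointer [(0.73, np.float64(-0.0983))]
top flag_red [(0.66, np.float64(0.0407)), (0.41, np.float64(-0.1012))]
top tower [(0.94, np.float64(-0.1019))]
scene pointer [(0.98, np.float64(-0.105))]
scene flag_red [(0.46, np.float64(-0.1081))]
scene tower [(0.84, np.float64(-0.1157))]
```

```bash
python3 -c "
from rig import env
print(env.finish_job())"
```

```text
the job is handed in; nothing more can be done
None
```

The job is handed in at about 10.5 s of the 42 s allowed, with no verdict returned: the cameras put the carriage in the notch at the red flag (pointer within about 3 mm of its line), the red lever is down on its stop, and the nut looked undisturbed. I did not re-check the pine block and brown box.

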